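# Turn the spice carousel until the salt shaker faces the pointer

## Robot

A 6-joint arm with a two-finger parallel gripper is mounted at the origin on a cart in front of the work surface, level with it; the furniture and walls round the work are solid. World frame = base frame: x ahead of the robot, y to its left, z up, the work surface at z = 0. Lengths are in m, angles in rad, forces in N, time in s.
With the tool pointing down it reaches from about 0.375 to 0.975 m from the base axis. Payload 3.8 kg.
Tool frame: the origin (TCP) lies midway between the tips of the shut fingers; the grasp point (between the pads) lies 19 mm behind it; z points along the fingers, x is the direction in which the jaws open and shut, and the axes are right-handed (so a half turn about z gives the same grasp; the last joint's range is limited). The gripper opens to 85 mm and grips with 20 to 120 N. Pads are 22 mm wide; open, the fingers measure 114 mm over their backs; the gripper's body (76 mm by 85 mm) begins 54 mm behind the grasp point. The pads swing forward as they close: fully open they stand 13 mm farther back than shut.
Start: joints at [-1.16, 0.264, 1.604, -0, 1.274, -0.037], TCP at [0.292, -0.608, 0.231] pointing down, gripper open.
Joint ranges: [-2.63, 2.63], [-0.94, 2.18], [0.31, 2.57], [-1.31, 4.45], [0, 2.66], [-2.55, 2.55]. Speed limits (rad/s): [2.57, 2.57, 3.14, 3.14, 3.14, 3.14].

## Interface

Orientations are given as a unit quaternion [w, x, y, z].
In Python, from plant import r, optics gives the robot as it stands.
- The arm moves only by the tool send_rows, never from a script. Its argument "plan" is text: rows parted by semicolons, each of 7 numbers parted by spaces: the turn, a rotation vector about the tool's x, y, z in degrees, then the shift along the tool's x, y, z in m, then the finger opening in m, from 0 to 0.0854. A call has exactly 5 rows; each row shifts and turns the commanded pose from where the row before left it, along the tool's axes as they then stand; what a row does not reach is not made up. A row lasts 1/8 s, in which the tool goes at most 62.5 mm and 10.7 degrees, less where a joint would pass 70% of its speed; a pose out of reach is approached as far as the arm can. A call with a gripper value outside its range is refused whole. The fingers move at their own pace and stop on an object; "grip_force" is the grip in N (left out, the last holds). Time passes only in rows, so rows that do not move let the fingers close, or fill a call up. It gives the time, the measured TCP pose, the force and the opening at its end, in the units of the state.
- r.get_state(): the state, without advancing time (a new reading comes with each control period).
- optics.get_image(name): name is "scene" or "top" or "wrist"; returns (picture, depth): 480x640x3 uint8, red, green, blue; 480x640 float32, m along the optical axis (not along the pixel's ray), 0 where there is no reading.
- optics.camera_info(name): a dict with "K" (3x3 intrinsics, pixels), "dist" ([k1, k2, p1, p2, k3] as OpenCV has them; the pictures are not rectified), "extrinsics" (4x4, takes a point from world to camera coordinates). Camera axes: x right, y down, z forward; pixel columns grow to the right and rows downward; lengths in m; the calibration is good to about 2 mm. A picture is of the moment at which its call begins: read the wrist's pose just before it. camera_info takes no time and is no camera call; for the wrist camera it gives the pose at the moment of the call.
- r.hand_in(): hands the job in, once; it reports no verdict.
The state is a dict: "time": time; "joint_pos": joint angles; "joint_velocities": joint speeds; "effort": joint torques, N m; "eef_pos": TCP position; "tool_rot": TCP orientation; "ft_force": force on the tool from outside, world axes, zero at the start; "ft_torque": the same for the moment, N m; "width": finger opening in m.
Only numpy, scipy, OpenCV 4.12 (cv2) and the standard library are available. Lean on these libraries where they do the work, as an engineer would, in place of code of your own. Each camera call takes 0.05 s, during which the arm holds its last target.

## Task

Push the round wooden spice carousel round, by its rim or the pegs on its rim and either way round, until the salt shaker (the slim-waisted one with a domed top, the only one of its kind among the jars) stands right behind the fixed pointer that sticks out from under the tray. Do not touch or lift the shaker or the jars, keep them all standing in their cups, and leave the other things on the worktop where they are. Finish with the carousel still and the hand clear of everything.

Things in the scene. Friction and masses are not known exactly. Their poses are not given: they have to be found in the camera images.
- stand: the carousel's fixed foot with its pointer. Origin on the turning axis, on the worktop. Its own -x axis points to the pointer, within 20 degrees of straight toward the robot. The pointer is a wooden block 26 mm long, 22 mm wide, 20 mm high with a short steel rod lying on top, 139 to 165 mm from the axis, on a tongue that comes out from under the tray's near edge. It does not move.
- carousel: the turning tray of plain light wood, 270 mm across, 15 mm thick, top face 29 mm above the worktop. Origin on the turning axis at the tray's underside, z up. Turns both ways without limit or detents and stays where it is left: friction 0.15 N m (1.2 N at a peg), little coasting. Nine pegs stand on its rim at 20, 60, 100 .. 340 degrees about z from its x axis, 125 mm from the axis.
- rim_peg (a point): the foot, on the tray's top face, of the peg at 100 degrees (about on the tray's +y side), one of the nine equal upright pegs on the rim of the turning tray: each 12 mm thick with a round 17 mm head, top 117 mm above the worktop. A wall shelf, from 0.58 m ahead of the robot and less than 0.6 m above the worktop, overhangs the back: work the near and side pegs with the arm drawn in.
- hub (a point): top of the turned post in the middle of the tray, on the turning axis, 119 mm above the worktop; the post is 20 to 40 mm thick. Round it six cups (57 mm across, 16 mm high) hold the jars on a circle of radius 60 mm, at 0, 60, 120, 180, 240 and 300 degrees about the tray's z from its x axis.
- salt_shaker: the salt shaker: slim-waisted glass body with a domed perforated top, 44 mm across, 90 mm tall, loose in one of the tray's cups, with 2 to 3 mm play round it; origin at the centre of its underside, which is 29 mm above the worktop. It starts 40 to 140 degrees from the pointer, on either side. Not to be touched.
- jar_a: spice jar, 45 mm across, 106 mm tall with a broad screw cap, loose in one of the cups; origin at the centre of its underside. Not to be touched.
- jar_b: spice jar, 45 mm across, 106 mm tall with a broad screw cap, loose in one of the cups; origin at the centre of its underside. Not to be touched.
- jar_c: spice jar, 45 mm across, 106 mm tall with a broad screw cap, loose in one of the cups; origin at the centre of its underside. Not to be touched.
- jar_d: spice jar, 45 mm across, 106 mm tall with a broad screw cap, loose in one of the cups; origin at the centre of its underside. Not to be touched.
- jar_short: a slightly shorter spice jar, 42 mm across, 96 mm tall with a broad screw cap, loose in one of the cups; origin at the centre of its underside. Not to be touched.
- lemon_a: lemon, 78x55x56 mm, loose on the worktop beside the carousel, origin at the centre of its underside; to be left alone.
- lemon_b: lemon, 72x55x56 mm, loose on the worktop beside the carousel, origin at the centre of its underside; to be left alone.
- onion: onion, 78x78x84 mm, loose on the worktop beside the carousel, origin at the centre of its underside; to be left alone.
- tomato: cherry tomato, 33x32x24 mm, loose on the worktop beside the carousel, origin at the centre of its underside; to be left alone.
- garlic: garlic bulb, 60x60x59 mm, loose on the worktop beside the carousel, origin at the centre of its underside; to be left alone.
- tin: food tin, 75 mm across, 58 mm tall, loose on the worktop beside the carousel, origin at the centre of its underside; to be left alone.

How it is judged:
By the outcome, as a careful person would: the job done as asked, in the order asked, and still so for the second after the job is handed in, with the robot touching nothing.
It also fails if it takes over 64 s, if anything falls off the work surface, if the arm or the gripper's body presses on something with over 40 N, if the wrist force passes 120 N, or if a joint passes its speed limit or range.

## Working session

There is one attempt and no reset: what is moved stays moved. The work goes in short steps, Python scripts to look and compute and a tool call to move; the robot and the scene stay as the last step left them, time stands still between calls to the robot, and variables do not carry over. Pictures are saved under pics/ and viewed, and the job is handed in when it is done.

Besides the shell and the picture viewer there is one more tool, called after "Call:" as name(argument=value, ...) on one line, values as JSON. send_rows: Moves the arm, as the interface text tells. Its arguments: {"type":"object","properties":{"plan":{"type":"string"},"grip_force":{"type":"number"}},"required":["plan"]}

```bash
mkdir -p pics; ls
python3 - <<'E'
from plant import r, optics
import cv2, numpy as np
print(r.get_state())
for n in ["scene","top"]:
    im,d=optics.get_image(n); cv2.imwrite(f"pics/{n}0.png",im[:,:,::-1]); np.savez(f"pics/{n}0.npz",im=im,d=d)
    print(n,optics.camera_info(n))
E
```

```text
pics
{'time': 0.0, 'joint_pos': array([-1.15990973e+00,  2.64767300e-01,  1.60535444e+00, -1.49195131e-05,
        1.27369621e+00, -3.68782575e-02]), 'joint_velocities': array([ 0.00046606, -0.00132308, -0.00186714,  0.00018606,  0.0003504 ,
        0.00011789]), 'effort': array([-4.71836975e-04, -5.15116882e+01, -3.67316294e+01, -2.63753882e-04,
        1.29389545e-02,  4.19112638e-06]), 'eef_pos': array([ 0.29196179, -0.60779259,  0.22996305]), 'tool_rot': array([-6.20879130e-04,  8.46449644e-01, -5.32467616e-01, -9.23329534e-04]), 'ft_force': array([-0.75904681,  0.67401375, -0.36171817]), 'ft_torque': array([-0.03046711, -0.01031283, -0.02165465]), 'width': 0.08538182331193438}
scene {'K': array([[479.18047083,   0.        , 319.66003324],
       [  0.        , 479.18047083, 229.27664874],
       [  0.        ,   0.        ,   1.        ]]), 'dist': array([0.01897086, 0.        , 0.        , 0.        , 0.        ]), 'extrinsics': array([[-0.47057536, -0.88231629,  0.00876288,  0.24803371],
       [-0.6831832 ,  0.35804857, -0.63644476,  0.40954565],
       [ 0.55840804, -0.30548188, -0.77127251,  1.27963431],
       [ 0.        ,  0.        ,  0.        ,  1.        ]])}
top {'K': array([[578.72509589,   0.        , 315.56888273],
       [  0.        , 578.72509589, 243.45339132],
       [  0.        ,   0.        ,   1.        ]]), 'dist': array([-0.03981461,  0.        ,  0.        ,  0.        ,  0.        ]), 'extrinsics': array([[-3.00539642e-04, -9.99969830e-01, -7.76201117e-03,
         2.28604849e-02],
       [-9.97133896e-01,  8.86915710e-04, -7.56518735e-02,
         5.11503914e-01],
       [ 7.56564753e-02,  7.71702805e-03, -9.97104079e-01,
         1.56580943e+00],
       [ 0.00000000e+00,  0.00000000e+00,  0.00000000e+00,
         1.00000000e+00]])}
```

View pics/scene0.png

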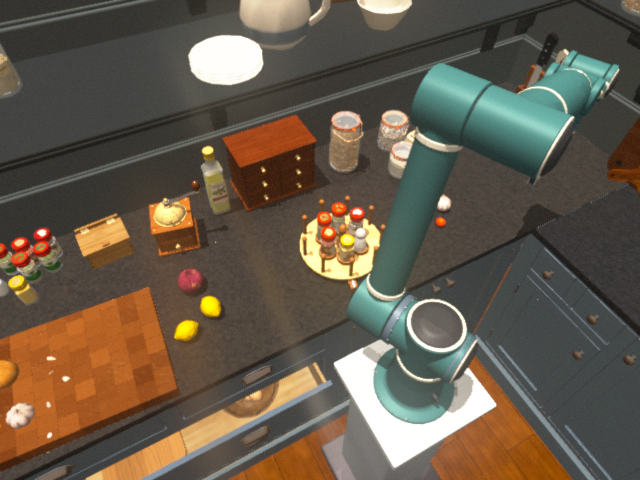

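View pics/top0.png

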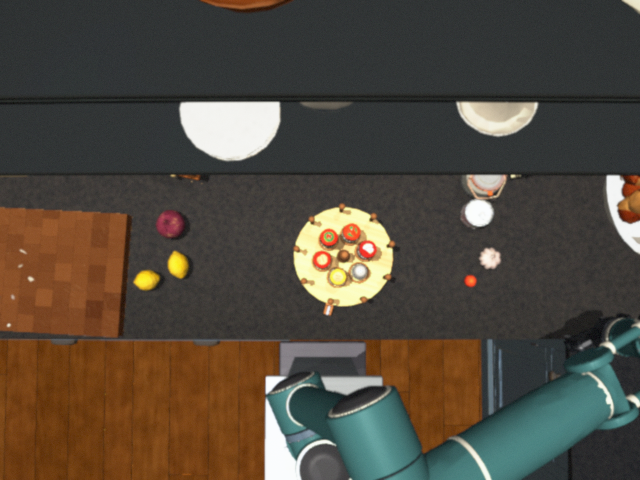

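```bash
cat > h.py <<'E'
import cv2, numpy as np
from plant import r, optics
def ray(n,uv,z,ci=None):
    ci=ci or optics.camera_info(n); K,D,E=ci['K'],ci['dist'],ci['extrinsics']
    p=cv2.undistortPoints(np.array(uv,float).reshape(-1,1,2),K,D).reshape(-1,2)
    R,t=E[:3,:3],E[:3,3]; c=-R.T@t
    d=np.c_[p,np.ones(len(p))]@R
    return c+d*((z-c[2])/d[:,2])[:,None]
def proj(n,P,ci=None):
    ci=ci or optics.camera_info(n); E=ci['extrinsics']
    return cv2.projectPoints(np.array(P,float).reshape(-1,1,3),cv2.Rodrigues(E[:3,:3])[0],E[:3,3],ci['K'],ci['dist'])[0].reshape(-1,2)
E
python3 - <<'E'
import cv2,numpy as np
im=np.load('pics/top0.npz')['im'][:,:,::-1]
c=im[195:325,270:420]; cv2.imwrite('pics/topc.png',cv2.resize(c,None,fx=4.6,fy=4.6,interpolation=cv2.INTER_CUBIC))
im=np.load('pics/scene0.npz')['im'][:,:,::-1]
c=im[190:300,285:405]; cv2.imwrite('pics/scc.png',cv2.resize(c,None,fx=5,fy=5,interpolation=cv2.INTER_CUBIC))
from h import *
print(ray('top',[[343,208],[343,306],[294,257],[394,257]],0.029))
print(ray('top',[[329,309]],0.02))
print(ray('top',[[344,256]],0.119), ray('top',[[360,271]],0.119))
E
```

```text
[[ 0.60797398 -0.0525754   0.029     ]
 [ 0.34129887 -0.05156248  0.029     ]
 [ 0.47390838  0.08113902  0.029     ]
 [ 0.47369129 -0.19061686  0.029     ]]
[[ 0.33291185 -0.01387338  0.02      ]]
[[ 0.47166521 -0.05104314  0.119     ]] [[ 0.43322953 -0.0917991   0.119     ]]
```

View pics/topc.png

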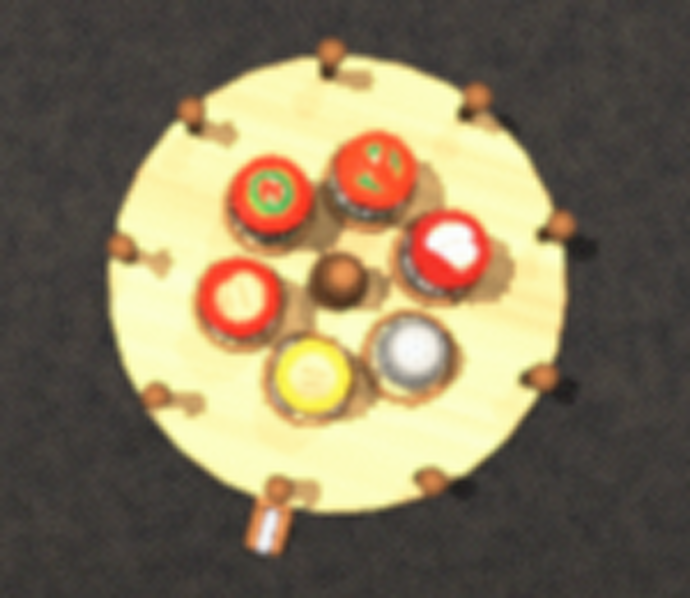

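View pics/scc.png

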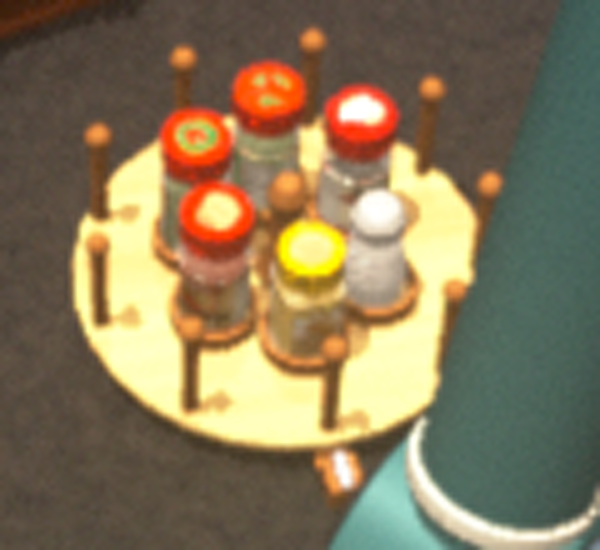

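Run:
```python
from h import *
from scipy.optimize import least_squares
f=lambda l:[[(x+.5)/4.6-.5+270,(y+.5)/4.6-.5+195] for x,y in l]
P=ray('top',f([(331,52),(477,97),(562,224),(543,378),(431,482),(278,490),(156,396),(121,246),(190,110)]),.1085)[:,:2]
c=least_squares(lambda q:np.hypot(*(P-q[:2]).T)-q[2],[.47,-.05,.125]).x; print('centre,r',c)
a=np.degrees(np.arctan2(*(P-c[:2]).T[::-1]))%360; print(a, (a-20)%40)
J=ray('top',f([(415,348),]),.115)[0,:2]-c[:2]; print('salt',np.hypot(*J),np.degrees(np.arctan2(J[1],J[0])))
J=ray('top',f([(270,192),(375,165),(448,245),(313,372),(240,297)]),.135)[:,:2]-c[:2]; print('jars',np.hypot(*J.T),np.degrees(np.arctan2(J[:,1],J[:,0])))
for z in (.02,.03):
  Q=ray('top',f([(270,527)]),z)[0,:2]-c[:2]; print('ptr',np.hypot(*Q),np.degrees(np.arctan2(Q[1],Q[0])))
print(ray('top',f([(340,278)]),.115))
```

```text
centre,r [ 0.47693105 -0.05213119  0.12585089]
[  2.93707313 322.81951836 282.84744936 242.371473   202.63102187
 162.99286741 123.01739293  82.75401337  42.87282681] [22.93707313 22.81951836 22.84744936 22.371473   22.63102187 22.99286741
 23.01739293 22.75401337 22.87282681]
salt 0.05744033828585194 -136.54186560880478
jars [0.06035873 0.06113219 0.05848636 0.05827075 0.0597581 ] [ 43.33991927 -15.79243178 -75.67618147 162.02056973 103.68655559]
ptr 0.1499629736000695 164.47147563001067
ptr 0.14964035164623474 164.38103368964133
[[ 0.47434297 -0.04999004  0.115     ]]
```

Call:
send_rows(plan="0 0 8.4 0 0 0 0; 0 0 8.4 0 0 0 0; 0 0 8.4 0 0 0 0; 0 0 8.4 0 0 0 0; 0 0 0 0 0 0 0")

```text
time: 0.72
eef_pos: [0.2921, -0.6081, 0.2306]
tool_rot: [0.0, -0.657, 0.754, 0.001]
ft_force: [-0.7, 0.3, 0.4]
width: -0.0002
```

```bash
cat >> h.py <<'E'
from scipy.spatial.transform import Rotation as Ro
C=np.array([.476,-.052])
def st(tgt=None):
    s=r.get_state(); q=s['tool_rot']; R=Ro.from_quat([q[1],q[2],q[3],q[0]]).as_matrix(); p=s['eef_pos']
    d=p[:2]-C
    print('t',s['time'],'p',p.round(4),'yaw',np.degrees(np.arctan2(R[1,0],R[0,0])).round(2)%360,'z',R[:,2].round(3),'F',s['ft_force'].round(1),'w',round(s['width'],4),'j',s['joint_pos'].round(2),'polar',np.hypot(*d).round(4),np.degrees(np.arctan2(d[1],d[0])).round(2)%360)
    if tgt is not None: print('shift tool',(R.T@(np.array(tgt)-p)).round(4))
def pol(rr,a,z): return [C[0]+rr*np.cos(np.radians(a)),C[1]+rr*np.sin(np.radians(a)),z]
E
python3 -c "
from h import *
st(pol(.132,262,.2))"
```

```text
t 0.725 p [ 0.2921 -0.6081  0.2306] yaw 262.15 z [-0.     0.001 -1.   ] F [-0.7  0.3  0.4] w -0.0002 j [-1.16  0.26  1.6   0.    1.27  0.55] polar 0.5857 251.7
shift tool [-0.444  -0.1059  0.031 ]
```

Call:
send_rows(plan="0 0 0 -0.049 -0.0118 0.0035 0; 0 0 0 -0.049 -0.0118 0.0035 0; 0 0 0 -0.049 -0.0118 0.0035 0; 0 0 0 -0.049 -0.0118 0.0035 0; 0 0 0 -0.049 -0.0118 0.0035 0")

```text
time: 1.35
eef_pos: [0.3848, -0.3723, 0.2135]
tool_rot: [0.0, -0.658, 0.753, 0.0]
ft_force: [0.2, 0.2, -0.3]
width: 0.0
```

Call:
send_rows(plan="0 0 0 -0.049 -0.0118 0.0035 0; 0 0 0 -0.049 -0.0118 0.0035 0; 0 0 0 -0.049 -0.0118 0.0035 0; 0 0 0 -0.049 -0.0118 0.003 0; 0 0 0 0 0 0 0")

```text
time: 1.98
eef_pos: [0.4588, -0.1834, 0.1998]
tool_rot: [0.0, -0.659, 0.752, 0.001]
ft_force: [-1.0, -0.1, 0.7]
width: 0.0001
```

```bash
python3 -c "
from h import *
st(pol(.132,262,.2))
im,d=optics.get_image('wrist'); cv2.imwrite('pics/w1.png',im[:,:,::-1])
im,d=optics.get_image('scene'); cv2.imwrite('pics/s1.png',im[:,:,::-1])"
```

```text
t 1.975 p [ 0.4588 -0.1834  0.1998] yaw 262.49 z [-0.001  0.001 -1.   ] F [-1.  -0.1  0.7] w 0.0001 j [-0.43 -0.06  2.02  0.    1.18  1.27] polar 0.1325 262.55
shift tool [-0.0005  0.0013 -0.0002]
```

View pics/w1.png

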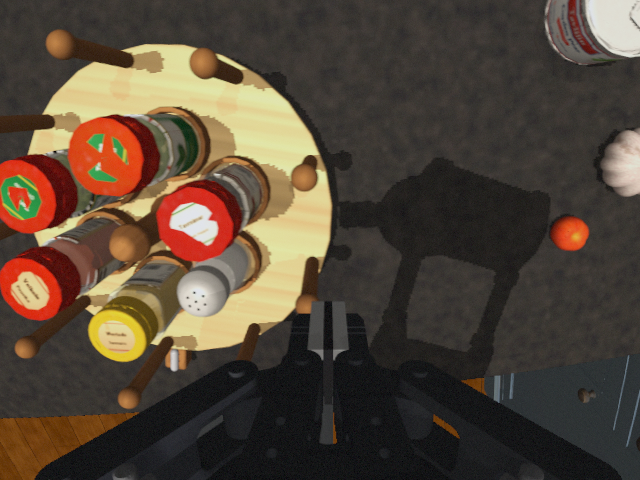

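View pics/s1.png

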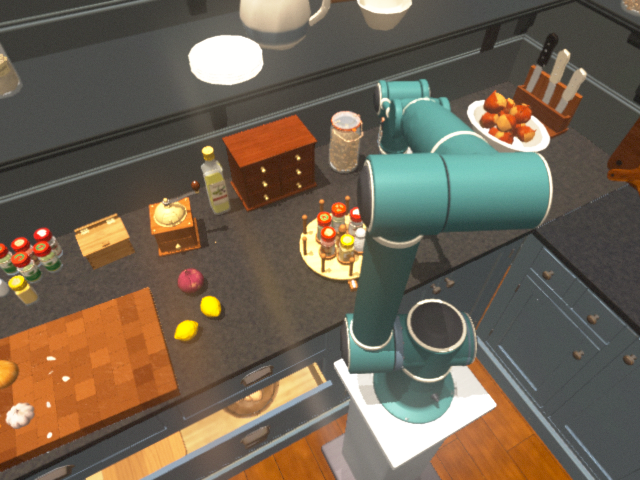

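```bash
python3 -c "
from h import *
ci=optics.camera_info('wrist')
for a in (202.8,242.8,282.8,322.8): print(a,proj('wrist',[pol(.125,a,.1085)],ci))
print('pointer',proj('wrist',[pol(.15,164.4,.03)],ci),'below tcp',proj('wrist',[pol(.132,262,.1)],ci))
print('salt',proj('wrist',[pol(.06,222.8,.119)],ci))
"
```

```text
202.8 [[232.8820606  382.91480574]]
242.8 [[303.42417708 304.39399935]]
282.8 [[299.1874101 178.9270996]]
322.8 [[200.14506865  67.18989543]]
pointer [[170.14763576 363.47307229]] below tcp [[324.00702109 243.34677433]]
salt [[194.23845748 306.59595641]]
```

Call:
send_rows(plan="0 0 0 0 0 0.028 0; 0 0 0 0 0 0.028 0; 0 0 0 0 0 0.028 0; 0 0 0 0 0 0.028 0; 0 0 0 0 0 0 0")

```text
time: 2.7
eef_pos: [0.4558, -0.1868, 0.086]
tool_rot: [-0.001, -0.656, 0.755, 0.002]
ft_force: [0.1, -0.3, -0.9]
width: 0.0001
```

```bash
python3 -c "
from h import *
st()
im,d=optics.get_image('wrist'); cv2.imwrite('pics/w2.png',im[:,:,::-1])"
```

```text
t 2.7 p [ 0.4558 -0.1868  0.086 ] yaw 261.99 z [-0.005  0.002 -1.   ] F [ 0.1 -0.3 -0.9] w 0.0001 j [-0.44  0.06  2.12 -0.    0.96  1.27] polar 0.1363 261.47
```

View pics/w2.png

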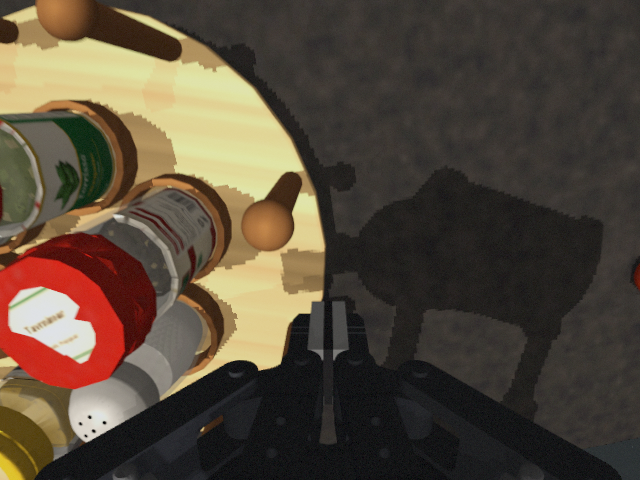

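Call:
send_rows(plan="0 0 0 -0.002 0 -0.008 0; 0 0 4 -0.0003 0.0093 0 0; 0 0 4 -0.0003 0.0093 0 0; 0 0 4 -0.0003 0.0093 0 0; 0 0 0 0 0 0 0")

```text
time: 3.38
eef_pos: [0.4325, -0.1783, 0.0983]
tool_rot: [0.001, -0.574, 0.819, -0.001]
ft_force: [0.2, -0.2, -0.2]
width: 0.0001
```

```bash
python3 -c "
from h import *
st()"
```

```text
t 3.375 p [ 0.4325 -0.1783  0.0983] yaw 250.11 z [ 0.003 -0.002 -1.   ] F [ 0.2 -0.2 -0.2] w 0.0001 j [-0.44 -0.01  2.17 -0.    0.97  1.47] polar 0.1335 251.0
```

Call:
send_rows(plan="0 0 4 -0.0003 0.0093 0.004 0; 0 0 4 -0.0003 0.0093 0 0; 0 0 4 -0.0003 0.0093 0 0; 0 0 4 -0.0003 0.0093 0 0; 0 0 0 0 0 0 0")

```text
time: 4.0
eef_pos: [0.3995, -0.1607, 0.0934]
tool_rot: [0.001, -0.455, 0.89, -0.001]
ft_force: [0.1, 0.7, -0.7]
width: 0.0002
```

```bash
python3 -c "
from h import *
st()
for n in('wrist','top'):
  im,d=optics.get_image(n); cv2.imwrite('pics/%s3.png'%n,im[:,:,::-1])"
```

```text
t 4.0 p [ 0.3995 -0.1607  0.0934] yaw 234.17000000000002 z [ 0.002 -0.001 -1.   ] F [ 0.1  0.7 -0.7] w 0.0002 j [-0.44 -0.07  2.24  0.    0.97  1.76] polar 0.1329 234.84
```

View pics/wrist3.png

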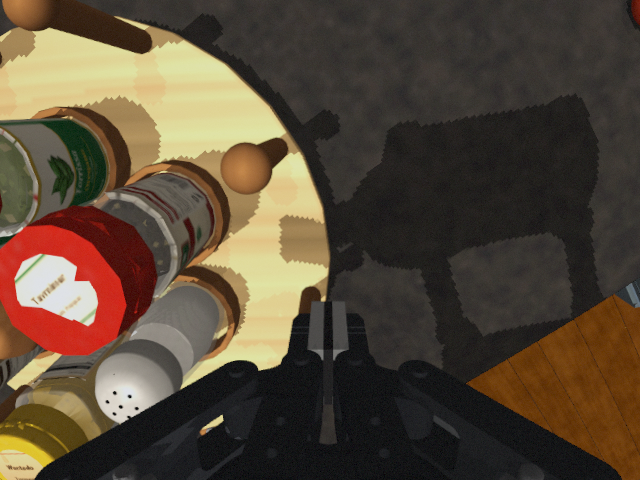

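View pics/top3.png

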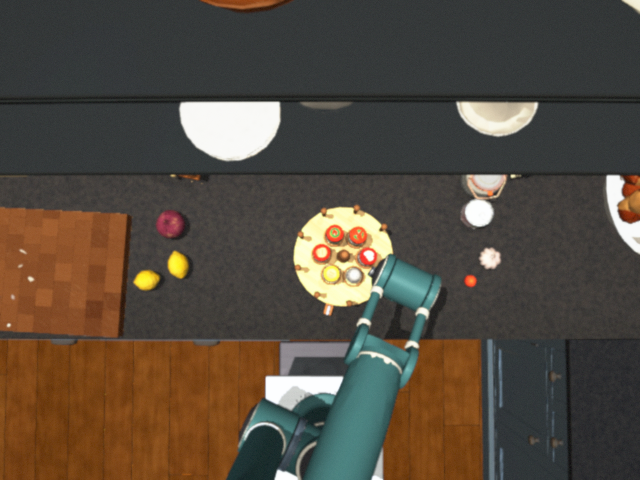

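Call:
send_rows(plan="0 0 4 -0.0003 0.0093 0 0; 0 0 4 -0.0003 0.0093 0 0; 0 0 4 -0.0003 0.0093 0 0; 0 0 0 0 0 0 0; 0 0 0 0 0 0 0")

```text
time: 4.72
eef_pos: [0.3785, -0.1421, 0.0925]
tool_rot: [0.0, -0.36, 0.933, -0.0]
ft_force: [1.3, -0.2, -0.6]
width: -0.0
```

```bash
python3 -c "
from h import *
st(pol(.135,262,.2))
for n in('top',):
  im,d=optics.get_image(n); cv2.imwrite('pics/%s4.png'%n,cv2.resize(im[195:325,270:420,::-1],None,fx=4.6,fy=4.6,interpolation=cv2.INTER_CUBIC))"
```

```text
t 4.725 p [ 0.3785 -0.1421  0.0925] yaw 222.16 z [ 0. -0. -1.] F [ 1.3 -0.2 -0.6] w -0.0 j [-0.42 -0.13  2.29  0.    0.97  1.98] polar 0.1328 222.75
shift tool [-0.0291 -0.0852 -0.1075]
```

View pics/top4.png

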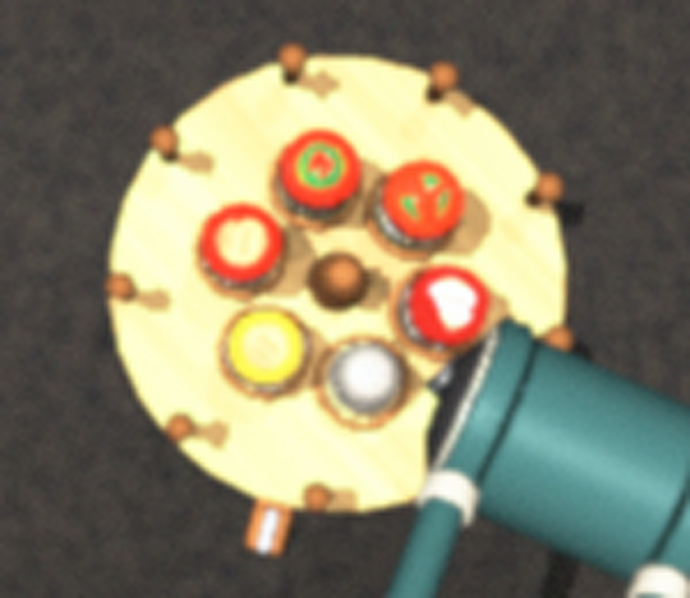

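```bash
cat >> h.py <<'E'
f=lambda l,s=4.6,o=(270,195):[[(x+.5)/s-.5+o[0],(y+.5)/s-.5+o[1]] for x,y in l]
def pegs(l):
    P=ray('top',f(l),.1085)[:,:2]-[.47693,-.05213]
    a=(np.degrees(np.arctan2(P[:,1],P[:,0]))-22.8)%40
    print('peg shift mod40',a.round(2),np.median(a),'r',np.hypot(*P.T).round(4))
E
python3 -c "
from h import *
pegs([(292,57),(443,77),(548,187),(318,497),(181,427),(120,287),(164,139),(558,340)])"
```

```text
peg shift mod40 [30.26 30.2  30.19 30.51 30.42 30.48 30.06 30.03] 30.23142476517718 r [0.126  0.1249 0.1252 0.1254 0.1249 0.1255 0.1263 0.1257]
```

Call:
send_rows(plan="0 0 0 0 -0.008 0 0; 0 0 0 0 0 -0.04 0; 0 0 0 0 0 -0.04 0; 0 0 -10 0 0 0 0; 0 0 -10 0 0 0 0")

```text
time: 5.4
eef_pos: [0.3844, -0.1486, 0.1733]
tool_rot: [0.001, -0.518, 0.855, -0.001]
ft_force: [-0.9, -0.2, 0.1]
width: -0.0002
```

Call:
send_rows(plan="0 0 -10 0 0 0 0; 0 0 -10 0 0 0 0; 0 0 -10 0 0 0 0; 0 0 0 0 0 0 0; 0 0 0 0 0 0 0")

```text
time: 6.02
eef_pos: [0.3835, -0.148, 0.1723]
tool_rot: [0.0, 0.719, -0.695, -0.0]
ft_force: [1.1, -0.1, 0.4]
width: -0.0001
```

```bash
python3 -c "
from h import *
st(pol(.134,272.5,.15))"
```

```text
t 6.025 p [ 0.3835 -0.148   0.1723] yaw 271.89 z [-0.  0. -1.] F [ 1.1 -0.1  0.4] w -0.0001 j [-0.43 -0.21  2.2  -0.    1.15  1.11] polar 0.1333 226.09
shift tool [ 0.0411 -0.097   0.0222]
```

Call:
send_rows(plan="0 0 0 0.02 -0.048 0 0; 0 0 0 0.021 -0.049 0 0; 0 0 0 0 0 0.026 0; 0 0 0 0 0 0.026 0; 0 0 0 0 0 0.026 0")

```text
time: 6.65
eef_pos: [0.4821, -0.1854, 0.0933]
tool_rot: [0.0, 0.719, -0.695, -0.0]
ft_force: [-0.5, -0.3, -0.1]
width: -0.0001
```

Call:
send_rows(plan="0 0 0 0 0 0 0; 0 0 4 -0.0003 0.0093 0 0; 0 0 4 -0.0003 0.0093 0 0; 0 0 4 -0.0003 0.0093 0 0; 0 0 0 0 0 0 0")

```text
time: 7.28
eef_pos: [0.4544, -0.1838, 0.0956]
tool_rot: [0.0, -0.643, 0.766, -0.001]
ft_force: [0.2, -0.1, 0.3]
width: 0.0003
```

```bash
python3 -c "
from h import *
st()
im,d=optics.get_image('wrist'); cv2.imwrite('pics/w5.png',im[:,:,::-1])
"
```

```text
t 7.275 p [ 0.4544 -0.1838  0.0956] yaw 260.04 z [ 0.002 -0.001 -1.   ] F [ 0.2 -0.1  0.3] w 0.0003 j [-0.44  0.04  2.13 -0.    0.97  1.31] polar 0.1335 260.7
```

View pics/w5.png

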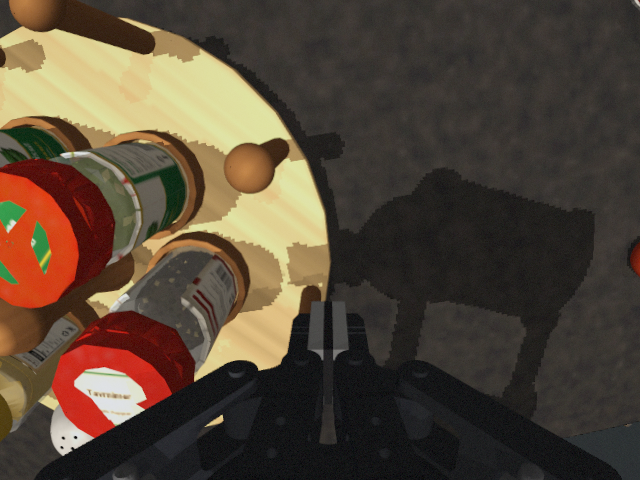

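Call:
send_rows(plan="0 0 4 -0.0003 0.0093 0 0; 0 0 4 -0.0003 0.0093 0 0; 0 0 4 -0.0003 0.0093 0 0; 0 0 4 -0.0003 0.0093 0 0; 0 0 4 -0.0003 0.0093 0 0")

```text
time: 7.95
eef_pos: [0.4118, -0.1684, 0.0955]
tool_rot: [0.001, -0.5, 0.866, -0.001]
ft_force: [1.6, -0.3, -0.2]
width: -0.0001
```

Call:
send_rows(plan="0 0 3.5 -0.0003 0.0081 0 0; 0 0 0 0 0 0 0; 0 0 0 0 0 0 0; 0 0 0 0 0 0 0; 0 0 0 0 0 0 0")

```text
time: 8.57
eef_pos: [0.4036, -0.1635, 0.0942]
tool_rot: [-0.0, -0.474, 0.881, 0.0]
ft_force: [-0.2, -0.1, -0.0]
width: 0.0
```

```bash
python3 -c "
from h import *
st()
for n in('top',):
  im,d=optics.get_image(n); cv2.imwrite('pics/%s6.png'%n,cv2.resize(im[195:325,270:420,::-1],None,fx=4.6,fy=4.6,interpolation=cv2.INTER_CUBIC))"
```

```text
t 8.575 p [ 0.4036 -0.1635  0.0942] yaw 236.57999999999998 z [-0.  0. -1.] F [-0.2 -0.1 -0. ] w 0.0 j [-0.44 -0.06  2.23 -0.    0.97  1.71] polar 0.133 237.03
```

View pics/top6.png

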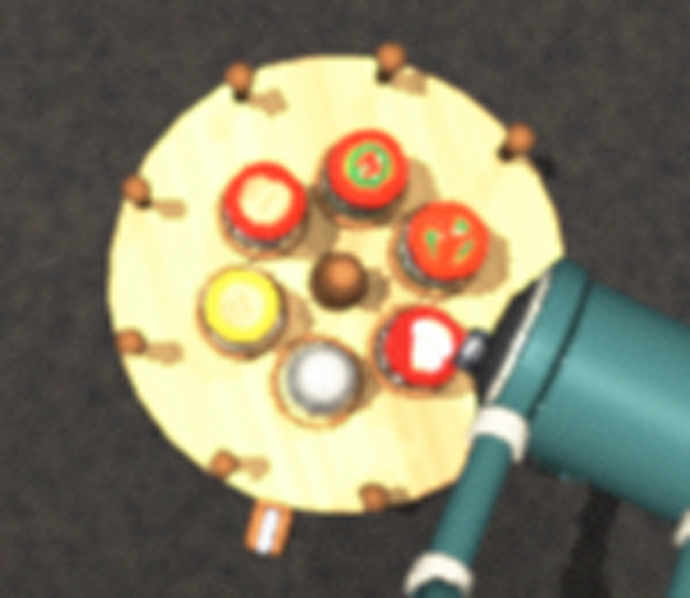

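```bash
python3 -c "
from h import *
pegs([(239,76),(390,57),(519,138),(135,188),(129,343),(223,464),(375,496)])
# pointer axis refinement with uncropped views
p=ray('top',f([(270,527),(275,508),(262,552)]),.03)[:,:2]
for c in ([.47693,-.05213],[.4738,-.0535],[.4745,-.0515]):
  d=p-c; print(np.degrees(np.arctan2(d[:,1],d[:,0])),np.hypot(*d.T))
"
```

```text
peg shift mod40 [4.75 4.85 4.88 4.65 5.01 4.73 5.09] 4.853925282270687 r [0.1263 0.1256 0.1254 0.1267 0.1262 0.1258 0.1252]
[164.38136385 164.32199379 164.1682086 ] [0.14963902 0.13815463 0.16496045]
[163.53866655 163.40674637 163.40161611] [0.14700935 0.13552859 0.16233747]
[164.3628665  164.30083183 164.14816268] [0.14712914 0.1356448  0.16245077]
```

Call:
send_rows(plan="0 0 1.6 -0.0001 0.0037 0 0; 0 0 1.6 -0.0001 0.0037 0 0; 0 0 0 0 0 0 0; 0 0 0 0 0 0 0; 0 0 0 0 0 0 0")

```text
time: 9.25
eef_pos: [0.3974, -0.1591, 0.0943]
tool_rot: [-0.0, -0.449, 0.894, 0.0]
ft_force: [0.5, -0.2, 0.0]
width: 0.0003
```

Call:
send_rows(plan="0 0 0 0 -0.008 0 0; 0 0 0 0 -0.004 0 0; 0 0 0 0 0 -0.04 0; 0 0 0 0 0 -0.05 0; 0 0 0 0 0 -0.05 0")

```text
time: 9.88
eef_pos: [0.4071, -0.1664, 0.2355]
tool_rot: [-0.0, -0.449, 0.894, 0.0]
ft_force: [0.0, -0.6, 0.0]
width: -0.0003
```

```bash
python3 -c "
from h import *
st([.3,-.4,.25])
im,d=optics.get_image('wrist'); cv2.imwrite('pics/w7.png',im[:,:,::-1])
for n in('top',):
  im,d=optics.get_image(n); cv2.imwrite('pics/%s7.png'%n,cv2.resize(im[195:325,270:420,::-1],None,fx=4.6,fy=4.6,interpolation=cv2.INTER_CUBIC))"
```

```text
t 9.875 p [ 0.4071 -0.1664  0.2355] yaw 233.35 z [-0.001  0.    -1.   ] F [ 0.  -0.6  0. ] w -0.0003 j [-0.44 -0.2   2.07 -0.    1.27  1.77] polar 0.1335 238.93
shift tool [ 0.2514 -0.0535 -0.0145]
```

View pics/top7.png

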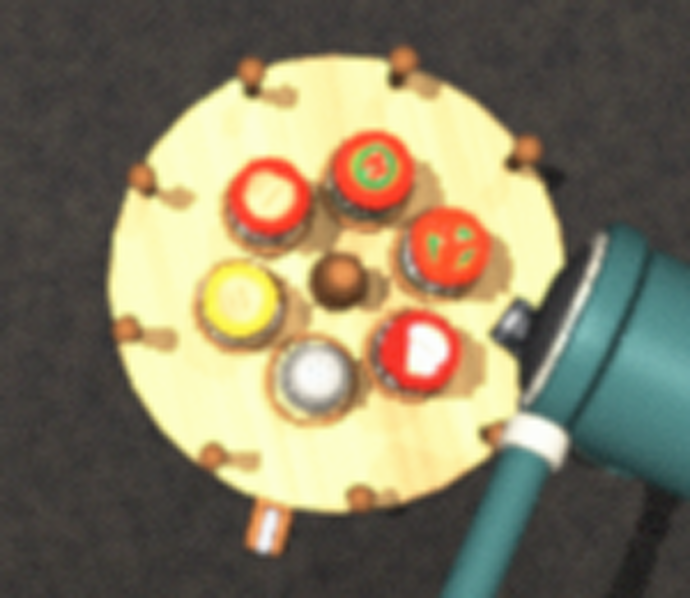

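View pics/w7.png

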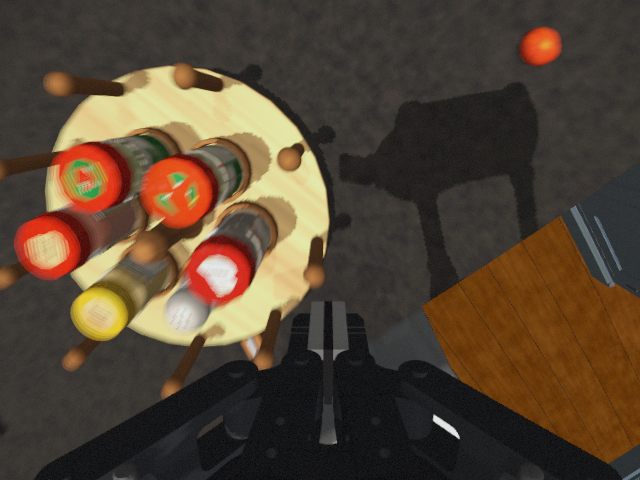

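```bash
python3 -c "
from h import *
pegs([(251,70),(404,59),(527,149),(140,178),(126,330),(212,456),(361,496)])
J=ray('top',f([(313,375)]),.115)[0,:2]
for c in ([.47693,-.05213],[.475,-.052]):
  j=J-c; print(np.degrees(np.arctan2(j[1],j[0])))
# tray edge fit for centre in raw image
im,d=optics.get_image('top'); 
cv2.imwrite('pics/t8.png',im[:,:,::-1])
hsv=cv2.cvtColor(im,cv2.COLOR_RGB2HSV); m=cv2.inRange(hsv,(18,50,150),(35,200,255)); m[:, :280]=0;m[:,410:]=0;m[:200]=0;m[320:]=0
cs=max(cv2.findContours(m,cv2.RETR_EXTERNAL,cv2.CHAIN_APPROX_NONE)[0],key=cv2.contourArea).reshape(-1,2)
P=ray('top',cs+0.0,.029)[:,:2]
from scipy.optimize import least_squares
q=least_squares(lambda q:np.hypot(*(P-q[:2]).T)-q[2],[.475,-.052,.135],loss='soft_l1',f_scale=.001).x; print('tray',q)
"
```

```text
peg shift mod40 [1.31 1.24 1.38 1.8  1.61 1.27 1.53] 1.3773220820418288 r [0.1264 0.1264 0.1253 0.1264 0.1258 0.1256 0.1243]
162.95079652351004
162.5100884691775
tray [ 0.47757405 -0.04986009  0.13203693]
```

Call:
send_rows(plan="0 0 0 0.02 0 -0.04 0; 0 0 0 0.02 0 -0.04 0; 0 0 0 0 0 0 0; 0 0 0 0 0 0 0; 0 0 0 0 0 0 0")

```text
time: 10.65
eef_pos: [0.3826, -0.1976, 0.3121]
tool_rot: [-0.001, -0.449, 0.893, 0.002]
ft_force: [-1.0, -0.3, 0.3]
width: 0.0001
```

```bash
python3 -c "
from h import *
st([.3,-.5,.3])
ci=optics.camera_info('wrist')
im,d=optics.get_image('wrist'); cv2.imwrite('pics/w9.png',im[:,:,::-1])
np.savez('pics/w9.npz',im=im,d=d,**ci)
o=im[:,:,::-1].copy()
c=[.47693,-.05213]
pp=lambda rr,a,z:[c[0]+rr*np.cos(np.radians(a)),c[1]+rr*np.sin(np.radians(a)),z]
Q=[]
for a in (164.3,164.2): pass
for P in [pp(0,0,.119),pp(0,0,.029),pp(.06,164.3,.119),pp(.06,164.3,.029),pp(.135,164.3,.029),pp(.152,164.3,.03)]+[pp(.125,164.3+20+40*k,.1085) for k in range(9)]:
  u=proj('wrist',[P],ci)[0]; print(u.round(1)); cv2.circle(o,tuple(int(v) for v in u.round()),3,(255,0,255),1)
cv2.imwrite('pics/w9o.png',cv2.resize(o[100:420,0:400],None,fx=1.8,fy=1.8,interpolation=cv2.INTER_CUBIC))
"
```

```text
t 10.65 p [ 0.3826 -0.1976  0.3121] yaw 233.38 z [-0.003  0.002 -1.   ] F [-1.  -0.3  0.3] w 0.0001 j [-0.53 -0.25  1.98  0.    1.42  1.68] polar 0.173 237.32
shift tool [ 0.2919 -0.1141  0.0117]
[140.3 220.7]
[176.  199.5]
[170.7 276.7]
[199.4 246. ]
[227.  299.5]
[232.8 311.3]
[238.1 307.5]
[275.6 237.2]
[253.4 146.7]
[173.4  84.1]
[80.2 89.9]
[ 26.8 156.2]
[ 33.2 241.6]
[ 87.8 307.9]
[165.7 332.7]
```

View pics/w9o.png

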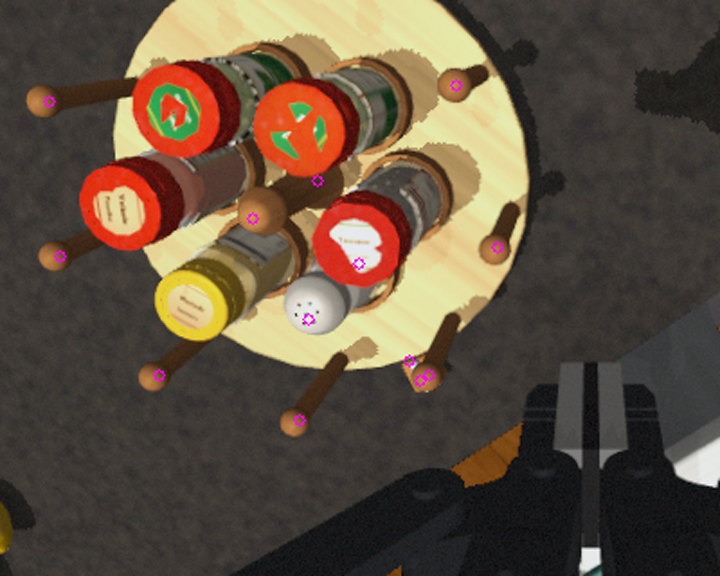

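```bash
python3 -c "
from h import *
ci=optics.camera_info('wrist');E=ci['extrinsics'];c=-E[:3,:3].T@E[:3,3]
s=r.get_state();q=s['tool_rot'];R=Ro.from_quat([q[1],q[2],q[3],q[0]]).as_matrix()
print(c,R.T@(c-s['eef_pos']),R.T@E[:3,:3].T, ci['K'][0,0])
"
```

```text
[ 0.44831744 -0.24566141  0.45670308] [-0.00057455 -0.08081055 -0.14469935] [[ 9.99999127e-01 -1.21944163e-03  5.09132188e-04]
 [ 9.94625851e-04  9.48232010e-01  3.17576866e-01]
 [-8.70041889e-04 -3.17576082e-01  9.48232395e-01]] 387.2191812104177
```

Call:
send_rows(plan="0 0 -10 0 0 0 0; 0 0 -10 0 0 0 0; 0 0 -8.5 0 0 0 0; 0 0 0 0 0 0 0; 0 0 0 0 0 0 0")

```text
time: 11.32
eef_pos: [0.3832, -0.1981, 0.3137]
tool_rot: [-0.0, -0.654, 0.756, 0.001]
ft_force: [0.2, 0.1, -0.9]
width: 0.0
```

```bash
python3 -c "
from h import *
st([.39,-.12,.33])"
```

```text
t 11.325 p [ 0.3832 -0.1981  0.3137] yaw 261.74 z [-0.001  0.001 -1.   ] F [ 0.2  0.1 -0.9] w 0.0 j [-0.53 -0.25  1.97  0.    1.42  1.18] polar 0.1731 237.56
shift tool [-0.0783  0.0045 -0.0163]
```

Call:
send_rows(plan="0 0 0 -0.04 0.002 -0.008 0; 0 0 0 -0.038 0.002 -0.008 0; 0 0 0 0 0 0 0; 0 0 0 0 0 0 0; 0 0 0 0 0 0 0")

```text
time: 11.95
eef_pos: [0.3901, -0.1213, 0.3299]
tool_rot: [-0.0, -0.655, 0.756, 0.0]
ft_force: [0.4, 0.2, -0.1]
width: 0.0001
```

```bash
python3 -c "
from h import *
st()
ci=optics.camera_info('wrist')
im,d=optics.get_image('wrist')
np.savez('pics/w10.npz',im=im,d=d,**ci)
cv2.imwrite('pics/w10.png',im[:,:,::-1])
"
```

```text
t 11.95 p [ 0.3901 -0.1213  0.3299] yaw 261.77 z [-0.001 -0.    -1.   ] F [ 0.4  0.2 -0.1] w 0.0001 j [-0.36 -0.31  1.99 -0.    1.46  1.35] polar 0.1103 218.9
```

View pics/w10.png

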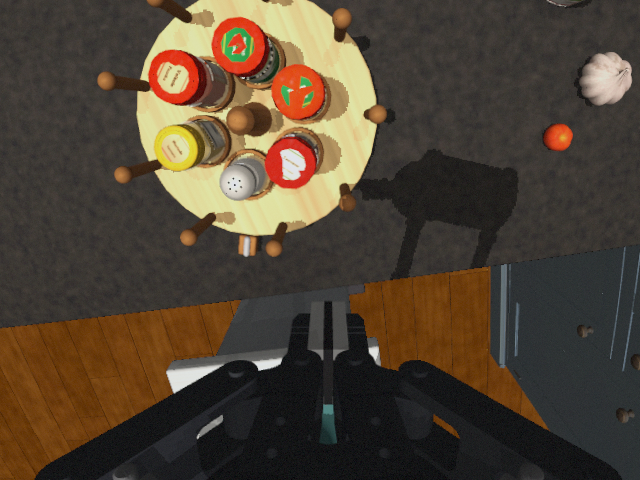

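```bash
python3 -c "
import numpy as np,cv2
im=np.load('pics/w10.npz')['im'][:,:,::-1]
cv2.imwrite('pics/w10c.png',cv2.resize(im[135:275,165:365],None,fx=4,fy=4,interpolation=cv2.INTER_CUBIC))
cv2.imwrite('pics/w10d.png',cv2.resize(im[0:140,95:295],None,fx=4,fy=4,interpolation=cv2.INTER_CUBIC))"
```

```text
(no output)
```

View pics/w10c.png

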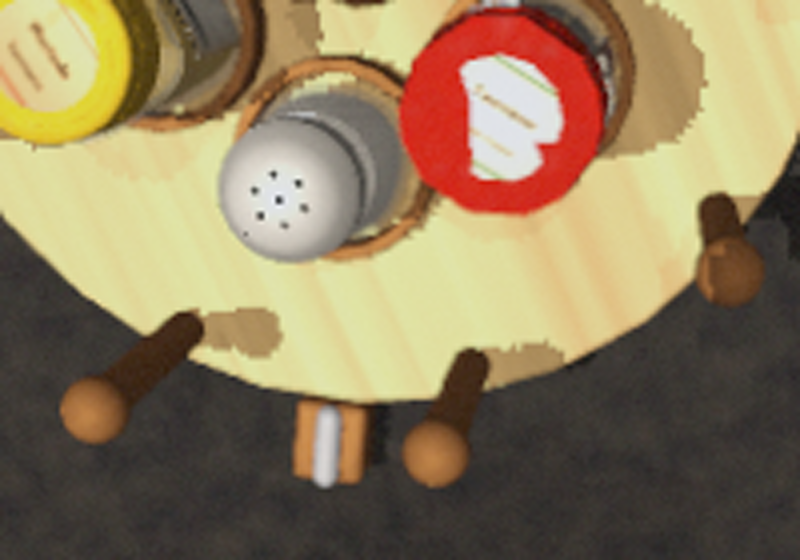

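View pics/w10d.png

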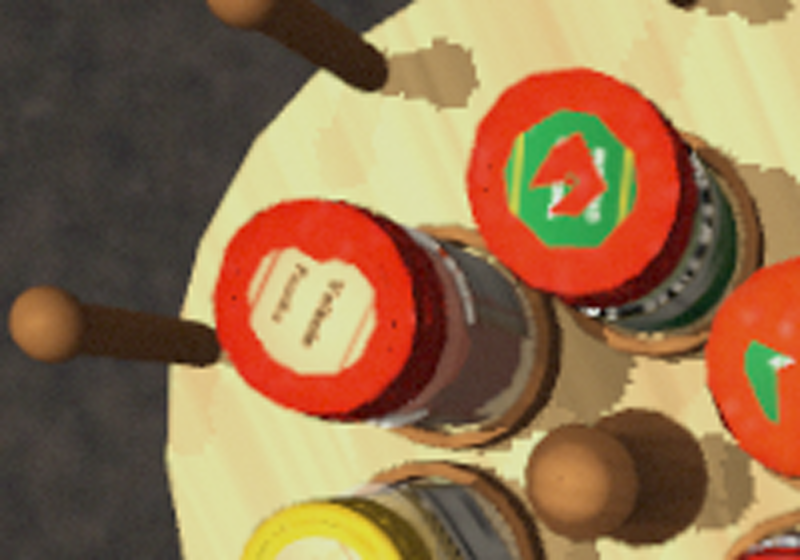

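```bash
python3 -c "
from h import *
from scipy.optimize import least_squares
W=np.load('pics/w10.npz'); ci={k:W[k] for k in('K','dist','extrinsics')}; im=W['im']; d=W['d']
g=lambda l:f(l,4,(165,135)); g2=lambda l:f(l,4,(95,0))
hsv=cv2.cvtColor(im,cv2.COLOR_RGB2HSV); m=cv2.inRange(hsv,(15,40,120),(32,170,255))
m[250:]=0; m[:,400:]=0; m[:,:120]=0
cs=max(cv2.findContours(cv2.morphologyEx(m,cv2.MORPH_CLOSE,np.ones((5,5))),cv2.RETR_EXTERNAL,cv2.CHAIN_APPROX_NONE)[0],key=cv2.contourArea).reshape(-1,2)
cs=cs[cs[:,1]>2]
P=ray('w',cs+0.,.029,ci)[:,:2]
q=least_squares(lambda q:np.hypot(*(P-q[:2]).T)-q[2],[.475,-.052,.135],loss='soft_l1',f_scale=.0005).x
e=np.hypot(*(P-q[:2]).T)-q[2]; print('tray',q,len(cs),np.median(abs(e)))
H=ray('w',g([(95,410),(436,454),(730,270)])+g2([(47,323)])+[[377.5,114],[342.5,19],[122.5,174.5]],.1085,ci)[:,:2]
c1=least_squares(lambda q:np.hypot(*(H-q[:2]).T)-.125,[.475,-.052]).x;print('pegs',c1,(np.hypot(*(H-c1).T)).round(4))
a=np.degrees(np.arctan2(*(H-c1).T[::-1]))%360; print(a.round(2),((a-184.3)+20)%40-20)
F=ray('w',g([(191,325),(473,362)]),.03,ci)[:,:2]
print('hub',ray('w',g2([(582,482)]),.112,ci))
for nm,c in (('tray',q[:2]),('pegs',c1)):
  for z in (.022,.030):
    R=ray('w',g([(327,412),(325,480),(332,441)]),z,ci)[:,:2]-c
    print(nm,z,'rod near/far/block centre',np.degrees(np.arctan2(R[:,1],R[:,0])),np.hypot(*R.T))
  S=ray('w',g([(279,199)]),.119,ci)[0,:2]-c; print('salt dome',np.degrees(np.arctan2(S[1],S[0])),np.hypot(*S))
  print('feet',np.degrees(np.arctan2(*(F-c).T[::-1])),np.hypot(*(F-c).T))
for x,y in g([(310,440),(327,445)]): print('ptr depth', d[int(y),int(x)], (ci['extrinsics'][:3,:3].T@(np.r_[(np.array([x,y])-ci['K'][:2,2])/ci['K'][0,0],1]*d[int(round(y)),int(round(x))]-ci['extrinsics'][:3,3])))
"
```

```text
tray [ 0.45471987 -0.05114758  0.11543996] 1546 0.02157675871582168
pegs [ 0.4767454 -0.0510835] [0.1255 0.1256 0.1254 0.1268 0.1265 0.1268 0.1264]
[143.91 184.11 224.56  63.72 264.44 303.95 103.73] [-0.39331135 -0.19316434  0.26483319 -0.58188141  0.1368483  -0.34558853
 -0.57274955]
hub [[ 0.47742871 -0.05329974  0.112     ]]
tray 0.022 rod near/far/block centre [161.06467862 161.8827626  162.24694809] [0.11962625 0.14196547 0.1287545 ]
tray 0.03 rod near/far/block centre [161.68230457 162.40688777 162.82717083] [0.11678635 0.1387477  0.12577901]
salt dome 157.71313998283563 0.03563263717212769
feet [ 137.58102707 -174.4217833 ] [0.10598795 0.1023374 ]
pegs 0.022 rod near/far/block centre [164.00275814 164.31203574 164.83876968] [0.14062393 0.16302561 0.14986493]
pegs 0.03 rod near/far/block centre [164.58595742 164.81548859 165.38746631] [0.13785266 0.1598649  0.14695038]
salt dome 166.2579938789304 0.0566169426575708
feet [ 144.53470393 -175.3794441 ] [0.12311023 0.12428222]
ptr depth 0.47690105 [ 0.33323391 -0.00550115  0.02161357]
ptr depth 0.4736218 [ 0.33250415 -0.01176692  0.02688506]
```

Call:
send_rows(plan="0 0 0 0.04 0 0 0; 0 0 0 0.05 0 0 0; 0 0 0 0.05 0 0 0; 0 0 0 0.04 0 0 0; 0 0 0 0 0 0 0")

```text
time: 12.62
eef_pos: [0.3638, -0.3015, 0.3295]
tool_rot: [-0.0, -0.653, 0.757, 0.001]
ft_force: [-0.0, -0.2, -0.5]
width: -0.0002
```

```bash
python3 -c "
from h import *
im,d=optics.get_image('top'); cv2.imwrite('pics/top11.png',im[:,:,::-1])
im,d=optics.get_image('scene'); cv2.imwrite('pics/scene11.png',cv2.resize(im[180:300,270:420,::-1],None,fx=5,fy=5,interpolation=cv2.INTER_CUBIC))
st()"
```

```text
t 12.725 p [ 0.3644 -0.2991  0.3297] yaw 261.72 z [-0.001  0.001 -1.   ] F [-0.2 -0.1  0.4] w 0.0001 j [-0.74 -0.18  1.88  0.    1.44  0.97] polar 0.2712 245.69
```

View pics/top11.png

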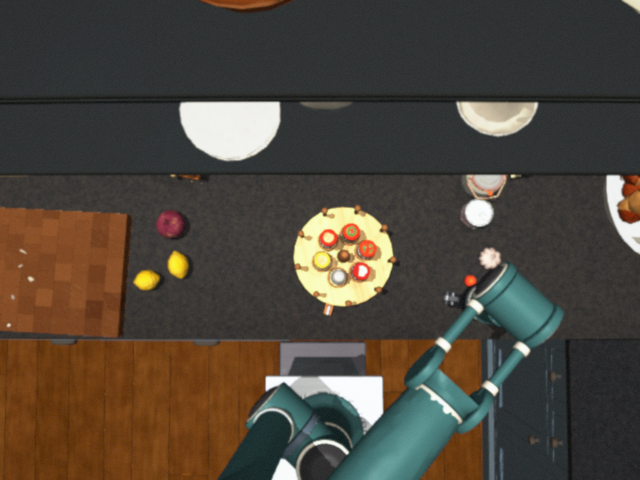

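View pics/scene11.png

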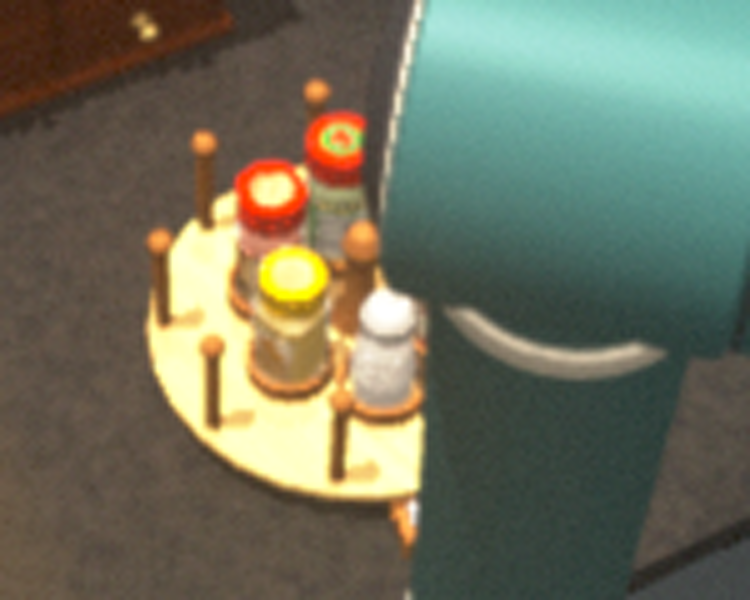

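The top view shows the shaker (339,277) directly behind the pointer (328,310). The jars are upright, the other things are where they were, and the hand is well clear.

```bash
python3 -c "
from h import *
r.hand_in(); print(r.get_state()['time'])"
```

```text
the job is handed in; nothing more can be done
the job is handed in; nothing more can be done
```

The salt shaker now stands behind the pointer, and the job is handed in. It took about 13 s of the 64 s.

I turned the carousel about 58.6° clockwise seen from above, in two pushes on its right-side pegs with the shut fingers. The arm then drew back, clear of everything.

**Alignment:** The peg positions put the shaker's cup at about 164.1°. The pointer measures 164.0 to 164.8°, so they agree within about 1°.

**Checks that disagreed:**
- The shaker's dome read 163.0° from the top camera and 166.3° from the wrist camera. I put that down to camera calibration and the play in the cup.
- A fit of the tray's edge from the wrist image failed, so I did not use it.

**Other things:** The last pictures show the jars that were in view upright and the items round the carousel in their places. The measured force stayed under about 2 N.

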